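# Start the thread and close the orange cap of a sample pot

### The job

The orange cap is only perched on top of its sample pot. Without lifting it off and without forcing it forward first, turn it backward (counterclockwise from above) until it drops into the thread start at the yellow marks, then turn it forward (clockwise) all the way to its stop and let go. Leave the grey cap on the other pot as it is.

Things in the scene. Friction and masses are not known exactly. Their poses are not given: they have to be found in the camera images.
- cap: orange cap, loose, 0.2-0.33 kg. Origin: centre of its underside; z up. Hub 62 mm wide, 32 high; on it a wing to grip across from above: 58 long (x), 14 thick (y), 36 high (32 to 68 mm above origin). Two ears, 12 wide, 5 thick (10 to 15 up), stick out at the ends of x to 41 mm. Start: ears on the pot's inner rim, cap x 40-60 deg clockwise of pot x, origin 76 mm above the pot's.
- pot: white pot under the orange cap, bolted down: 100 mm wide, 86 high, foot 130 wide. Origin: centre of underside; z up. Two gaps in its inner rim, at +x and -x, are marked yellow on the top edge. With cap x within 10 deg of pot x (either way round) the ears are over the gaps and the cap, if not held up, falls 12 mm by its weight (origin then 64 mm above the pot's).
- pot_mouth (a point): centre of that pot's mouth, 86 mm above the pot's origin. Inner rim: opening 68 mm, 3 mm play around the hub. After the drop the cap turns clockwise under the rim, sinking 4 mm more by its weight, to a solid stop about 60 deg past the yellow marks (black marks; cap origin then 60 mm above the pot's). Turning needs under 0.3 N m. All looks alike after a half turn.
- grey_cap_tip (a point): point on the wing of the grey cap, 25 mm from its axis, 60 mm above its underside. The grey cap is shaped like the orange one and already closed on a like white pot. Leave it alone.
There are look-alikes about, which are no part of the job. There is more than one size of the cap; the job needs the smallest.

How it is judged:
On the way:
1. the cap has dropped into the thread start: more than 10 mm below its perch, with its wing within 23 degrees of the yellow marks (z of cap in the frame of pot below 0.066 m and angle between the x axis of cap and the x axis of pot, either way round below 0.4 rad), for 0.1 s.
At the end, for the whole second after the job is handed in: The orange cap sits level (within 7 degrees) and still in its pot, sunk to within 3 mm of its home depth, and turned forward from the yellow marks by at least 50 degrees (its stop is at about 60) (z of cap in the frame of pot below 0.063 m and horizontal distance between cap and pot below 0.008 m and angle between the x axis of cap and the x axis of pot, either way round above 0.87 rad and angle between cap's own z axis and vertical below 0.12 rad and linear speed of cap below 0.02 m/s and angular speed of cap below 0.2 rad/s); the robot touches nothing.
It fails at once if the perched cap is forced forward to 80 degrees or more from the thread start (z of cap in the frame of pot above 0.07 m and angle between the x axis of cap and the x axis of pot, either way round above 1.4 rad).
It fails at once if the orange cap is lifted off its pot (more than 16 mm above its perch) (z of cap in the frame of pot above 0.092 m).
It fails at once if the grey cap is turned or moved by more than 10 mm at its wing tip (distance of grey_cap_tip from where it was at the start of the episode above 0.01 m).
It also fails if it takes over 38 s, if anything falls off the work surface, if the arm or the gripper's body presses on something with over 40 N, if the wrist force passes 120 N, or if a joint passes its speed limit or range.

### The arm

A 6-joint arm with a two-finger parallel gripper is mounted at the origin on the work surface. World frame = base frame: x ahead of the robot, y to its left, z up, the work surface at z = 0. Lengths are in m, angles in rad, forces in N, time in s.
With the tool pointing down it reaches from about 0.35 to 0.775 m from the base axis. Payload 5.5 kg.
Tool frame: the origin (TCP) lies on the centre line of the jaws, within the pads' length; the fingertips stand 11 mm ahead of it and the grasp point (between the pads) lies 8 mm behind it (env.tip_extent is the distance from the TCP to the fingertips, in m); z points along the fingers, y is the line along which they close (so a half turn about z gives the same grasp; the last joint's range is limited). The gripper opens to 85 mm and grips with 20 to 120 N. Pads are 22 mm wide; open, the fingers measure 114 mm over their backs; the gripper's body (76 mm by 85 mm) begins 54 mm behind the grasp point. The pads swing forward as they close: fully open they stand 13 mm farther back than shut.
Start: joints at [-1.294, 0.313, 0.046, 1.304, 0, 1.431], TCP at [0.233, -0.526, 0.242] pointing down, gripper open.
Joint ranges: [-2.76, 2.76], [-0.86, 1.69], [-1.03, 1.26], [-2.2, 2.34], [-1.47, 1.5], [-3.14, 3.14]. Speed limits (rad/s): [2.57, 2.57, 3.14, 3.14, 3.14, 3.14].

### API

Orientations are given as a unit quaternion [w, x, y, z].
In Python, from workcell import env gives the robot as it stands.
- The arm moves only by the shell command python3 -m jog 'ROWS' [FORCE]. ROWS is JSON, a list of rows, each a list of 5 numbers: the gripper's target within -1 to 1 (shut at 1, half-way at 0, fully open at -1), then the shift along the tool's x, y, z in m, then the turn about the tool's z in degrees. In form: [[fingers, tx, ty, tz, turn], ...]. A call has 1 to 5 rows; each row shifts and turns the commanded pose from where the row before left it, along the tool's axes as they then stand; what a row does not reach is not made up. A row lasts 1/12 s, in which the tool goes at most 41.7 mm and 7.16 degrees, less where a joint would pass 70% of its speed; a pose out of reach is approached as far as the arm can. A call is refused whole if a number of a shift passes 0.0417 or a number of a turn 7.16, either way. A call with a gripper value outside its range is refused whole. The fingers move at their own pace and stop on an object; FORCE is the grip in N (left out, the last holds). Time passes only in rows, so rows that do not move let the fingers close. It gives the time, the measured TCP pose, the force, the opening and the grip force at its end, in the units of the state.
- env.get_state(): the state, without advancing time (a new reading comes with each control period).
- env.read_camera(name): name is "scene" or "top" or "wrist"; returns a dict with "img" (420x560x3 uint8, red, green, blue), "fov_y" (degrees; the focal length in pixels is half the picture's height over the tangent of half this angle, whatever the lens; pixels are square), "cx", "cy" (the principal point, pixels), "T" (4x4, takes a point from camera to world coordinates). Camera axes: x right, y up, looking along -z (the intrinsics and any distortion apply to the point x, -y, -z); pixel columns grow to the right and rows downward; lengths in m; the calibration is good to about 2 mm. A picture is of the moment at which its call begins. There is no depth.
- env.hand_in(): hands the job in; it is judged then, once.
The state is a dict: "clock": time; "joint_pos": joint angles; "qvel": joint speeds; "tau": joint torques, N m; "tcp_pos": TCP position; "orientation": TCP orientation; "wrist_force": force on the tool from outside, world axes, zero at the start; "ft_torque": the same for the moment, N m; "finger_gap": finger opening in m; "grip_force": force on a finger pad.
Only numpy, scipy, OpenCV 4.12 (cv2) and the standard library are available. Lean on these libraries where they do the work, as an engineer would, in place of code of your own. Each camera call takes 0.05 s, during which the arm holds its last target. There are 200 camera calls.

## Working session

There is one attempt and no reset: what is moved stays moved. The work goes in short steps, Python scripts to look and compute and a shell command to move; the robot and the scene stay as the last step left them, time stands still between calls to the robot, and variables do not carry over. Pictures are saved under pics/ and viewed, at most 10 in all, crops included, and the job is handed in when it is done.

```bash
ls; mkdir -p pics; python3 - <<'E'
from workcell import env
import cv2,numpy as np
for n in ("scene","top"):
    c=env.read_camera(n); cv2.imwrite(f"pics/{n}0.png",c["img"][:,:,::-1])
    print(n,{k:v for k,v in c.items() if k!="img"})
print(env.get_state(), env.tip_extent)
E
```

```text
pics
scene {'fov_y': 43.23540364123131, 'cx': 278.27145167705015, 'cy': 203.43028346188737, 'T': array([[ 0.03372733, -0.87666938,  0.47990965,  1.15541641],
       [ 0.99938531,  0.03417842, -0.00780028, -0.06394144],
       [-0.00956429,  0.47987774,  0.87728324,  1.04437602],
       [ 0.        ,  0.        ,  0.        ,  1.        ]])}
top {'fov_y': 46.91190347335418, 'cx': 279.18485160067803, 'cy': 218.6177257468534, 'T': array([[-0.02137936,  0.98252746, -0.18488567,  0.46947511],
       [-0.99961546, -0.02427381, -0.0134058 , -0.0763725 ],
       [-0.01765945,  0.18452796,  0.9826686 ,  0.89090989],
       [ 0.        ,  0.        ,  0.        ,  1.        ]])}
{'clock': 0.1, 'joint_pos': array([-1.29362416e+00,  3.13942382e-01,  4.51159477e-02,  1.30359107e+00,
       -8.20525790e-06,  1.43116779e+00]), 'qvel': array([ 6.72047766e-05, -4.48345755e-03,  1.73365009e-03, -7.48713344e-05,
        1.68182620e-04,  2.50706854e-03]), 'tau': array([ 2.00926181e-03, -4.81728137e+01,  2.99242312e+01,  1.28092279e-02,
       -1.28004895e-04,  8.40552801e-07]), 'tcp_pos': array([ 0.23263863, -0.5253748 ,  0.24149785]), 'orientation': array([-8.08389359e-04,  9.78362803e-01,  2.06895066e-01, -5.97945614e-05]), 'wrist_force': array([1.37730501, 0.14360867, 0.53331651]), 'ft_torque': array([ 0.03087891, -0.0070135 ,  0.04807464]), 'grip_force': 0.0, 'finger_gap': 0.08566269114842782} 0.011
```

View pics/scene0.png

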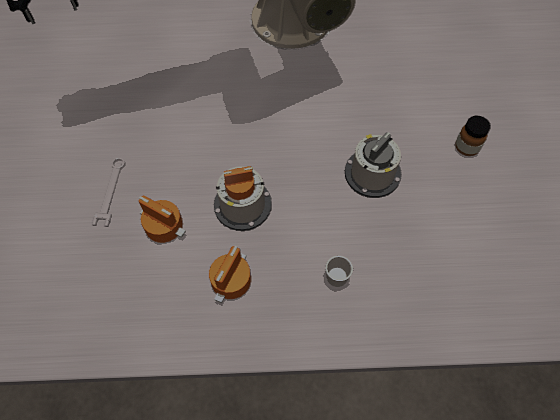

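View pics/top0.png

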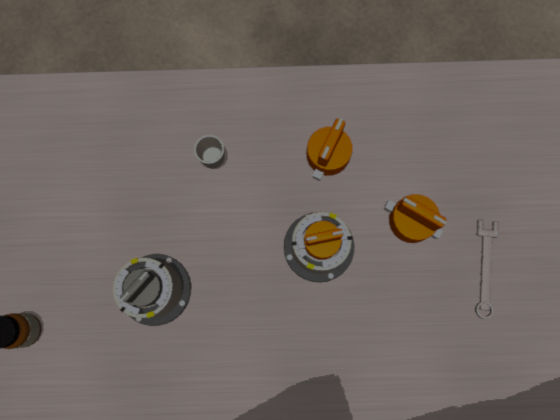

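The orange cap sits on its pot at scene (240,180) and top (323,240). The grey one is at scene (380,150) and top (142,288), and the loose orange caps are look-alikes. I'll enlarge the target in both views.

```bash
python3 - <<'E'
import cv2,numpy as np
a=cv2.imread("pics/scene0.png")[155:230,205:280]; b=cv2.imread("pics/top0.png")[200:280,280:360]
f=lambda i:cv2.resize(i,(400,400),interpolation=cv2.INTER_CUBIC)
cv2.imwrite("pics/crop.png",np.hstack([f(a),f(b)]))
E
```

```text
(no output)
```

View pics/crop.png

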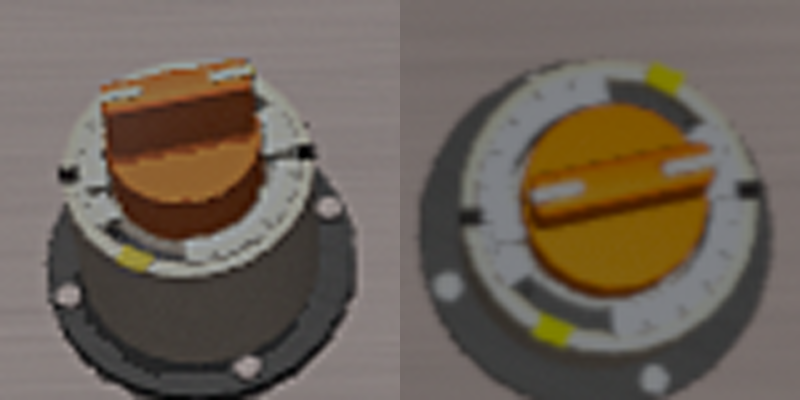

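The crop shows the wing-top white marks, the yellow marks and the black stop marks in both views, and they can be matched. Next step is triangulation.

```bash
cat > h.py <<'E'
import numpy as np
def ray(c,u,v):
    f=210/np.tan(np.radians(c["fov_y"])/2)
    d=c["T"][:3,:3]@np.array([(u-c["cx"])/f,-(v-c["cy"])/f,-1]); return c["T"][:3,3],d/np.linalg.norm(d)
def tri(*rs):
    P=[np.eye(3)-np.outer(d,d) for o,d in rs]
    p=np.linalg.solve(sum(P),sum(M@o for M,(o,d) in zip(P,rs)))
    return p,max(np.linalg.norm(M@(p-o)) for M,(o,d) in zip(P,rs))
def atz(r,z): o,d=r; return o+d*(z-o[2])/d[2]
E
python3 - <<'E'
from workcell import env
from h import *
np.set_printoptions(precision=4,suppress=True)
S=env.read_camera("scene");T=env.read_camera("top")
s=lambda u,v:ray(S,205+u/5.333,155+v/5.333); t=lambda u,v:ray(T,280+(u-400)/5,200+v/5)
pts=dict(wR=((123,95),(687,165)),wL=((231,74),(558,192)),bR=((69,173),(749,188)),bL=((306,152),(470,216)),y=((136,260),(665,78)))
R={}
for k,(a,b) in pts.items():
    R[k],e=tri(s(*a),t(*b)); print(k,R[k],e)
print("y2 at z",atz(t(553,332),.086),"y1",atz(t(665,78),.086), atz(s(136,260),.086))
print("b top",atz(t(749,188),.086),atz(t(470,216),.086))
w=R['wR']-R['wL'];b=R['bR']-R['bL']
print("wing c",(R['wR']+R['wL'])/2,np.degrees(np.arctan2(w[1],w[0])),"pot c",(R['bR']+R['bL'])/2,np.degrees(np.arctan2(b[1],b[0])))
y=atz(t(665,78),.086)-atz(t(553,332),.086);print("yellow ang",np.degrees(np.arctan2(y[1],y[0])))
st=env.get_state();from scipy.spatial.transform import Rotation as Ro
q=st["orientation"];print(Ro.from_quat([*q[1:],q[0]]).as_matrix(),st["tcp_pos"])
# grey pot rough
print("grey",atz(ray(T,142,288),.086))
E
```

```text
wR [ 0.5858 -0.1558  0.1388] 0.0012003146473087646
wL [ 0.5782 -0.115   0.1389] 0.0012625936213027697
bR [ 0.5861 -0.1822  0.083 ] 0.0011798586868281748
bL [ 0.5791 -0.0884  0.081 ] 0.00101385919187424
y [ 0.6249 -0.1557  0.0804] 0.0012966107284953059
y2 at z [ 0.539  -0.1158  0.086 ] y1 [ 0.6239 -0.1565  0.086 ] [ 0.6281 -0.1539  0.086 ]
b top [ 0.5856 -0.183   0.086 ] [ 0.5784 -0.0893  0.086 ]
wing c [ 0.582  -0.1354  0.1389] -79.4333444605312 pot c [ 0.5826 -0.1353  0.082 ] -85.73035048447579
yellow ang -25.607787142902456
[[ 0.9144  0.4049 -0.0003]
 [ 0.4049 -0.9144  0.0011]
 [ 0.0002 -0.0011 -1.    ]] [ 0.2327 -0.5255  0.2417]
grey [0.5096 0.1643 0.086 ]
```

Wing centre is (0.582, -0.135) with its top at about 0.14. The wing's heading is -79.4° and the yellow marks' is -25.6°, so it needs 54° of backward turn, which fits the 40–60° given. Moving above it.

```bash
python3 -m jog '[[-1,0.0318,-0.01433,0,0],[-1,0.0318,-0.01433,0,0],[-1,0.0318,-0.01433,0,0],[-1,0.0318,-0.01433,0,0],[-1,0.0318,-0.01433,0,0]]'
python3 -m jog '[[-1,0.0318,-0.01433,0,0],[-1,0.0318,-0.01433,0,0],[-1,0.0318,-0.01433,0,0],[-1,0.0318,-0.01433,0,0],[-1,0.0318,-0.01433,0,0]]'
python3 -m jog '[[-1,0.0318,-0.01433,0,0],[-1,0.0318,-0.01433,0,0],[-1,0.0318,-0.01433,0,0],[-1,0.0318,-0.01433,0,0],[-1,0.0318,-0.01433,0,0]]'
python3 -m jog '[[-1,0,0,0,-7],[-1,0,0,0,-7],[-1,0,0,0,-7],[-1,0,0,0,-7],[-1,0,0,0,-7]]'
python3 -m jog '[[-1,0,0,0,-7],[-1,0,0,0,-7],[-1,0,0,0,-7],[-1,0,0,0,-7],[-1,0,0,0,-7]]'
python3 -m jog '[[-1,0,0,0,-6.6],[-1,0,0,0,0],[-1,0,0,0,0]]'
python3 - <<'E'
from workcell import env
import cv2,numpy as np
c=env.read_camera("wrist"); cv2.imwrite("pics/w1.png",c["img"][:,:,::-1])
np.savez("w1.npz",**c)
print(c["T"],c["fov_y"],c["cx"],c["cy"])
E
```

```text
clock: 0.62
tcp_pos: [0.3498, -0.3946, 0.2421]
orientation: [-0.0, 0.978, 0.207, -0.0]
wrist_force: [-0.6, 0.3, -0.1]
finger_gap: 0.0853
grip_force: 0.0
clock: 1.03
tcp_pos: [0.4664, -0.2645, 0.2423]
orientation: [0.0, 0.978, 0.207, -0.0]
wrist_force: [0.8, -0.1, 0.2]
finger_gap: 0.0852
grip_force: 0.0
clock: 1.45
tcp_pos: [0.5828, -0.1346, 0.2421]
orientation: [0.0, 0.978, 0.207, -0.0]
wrist_force: [1.0, -0.2, 0.2]
finger_gap: 0.0853
grip_force: 0.0
clock: 1.87
tcp_pos: [0.5819, -0.1358, 0.2419]
orientation: [-0.0, 0.869, 0.494, -0.0]
wrist_force: [0.3, -0.2, 0.8]
finger_gap: 0.0858
grip_force: 0.0
clock: 2.28
tcp_pos: [0.5818, -0.1361, 0.242]
orientation: [-0.0, 0.681, 0.733, -0.0]
wrist_force: [0.4, 0.0, -0.1]
finger_gap: 0.0855
grip_force: 0.0
clock: 2.53
tcp_pos: [0.5818, -0.1361, 0.2421]
orientation: [-0.0, 0.641, 0.768, -0.0]
wrist_force: [0.7, -0.0, -0.5]
finger_gap: 0.0856
grip_force: 0.0
[[ 9.84192726e-01 -1.68732175e-01 -5.37971382e-02  5.69011407e-01]
 [ 1.77100447e-01  9.37113871e-01  3.00754093e-01 -5.88501718e-02]
 [-3.32847780e-04 -3.05527487e-01  9.52183199e-01  3.72829923e-01]
 [ 0.00000000e+00  0.00000000e+00  0.00000000e+00  1.00000000e+00]] 66.65789412411377 278.0170318600486 213.2779682782028
```

View pics/w1.png

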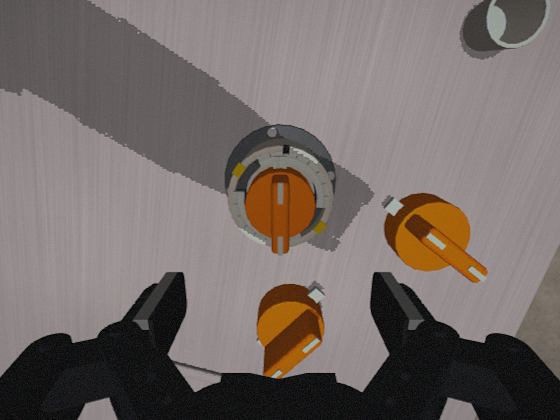

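The wrist view shows the orange wing's white marks at (280,193) and (280,244), yellow marks at (238,170) and (321,228), and look-alikes nearby. I'll check centre and height against the first view.

```bash
python3 - <<'E'
from workcell import env
from h import *
np.set_printoptions(precision=4,suppress=True)
W=dict(np.load("w1.npz"));S=env.read_camera("scene");T=env.read_camera("top")
s=lambda u,v:ray(S,205+u/5.333,155+v/5.333); t=lambda u,v:ray(T,280+(u-400)/5,200+v/5); w=lambda u,v:ray(W,u,v)
L=tri(s(231,74),t(558,192),w(280,193));R=tri(s(123,95),t(687,165),w(280,244));print(L,R)
print("w/t only",tri(t(558,192),w(280,193)),tri(t(687,165),w(280,244)))
for z in(.138,.144):
  a,b=atz(w(280,193),z),atz(w(280,244),z);d=b-a;print(z,(a+b)/2,np.linalg.norm(d),np.degrees(np.arctan2(d[1],d[0])))
a,b=atz(w(238,170),.086),atz(w(321,228),.086);d=b-a;print("yellow",a,b,(a+b)/2,np.degrees(np.arctan2(d[1],d[0])))
print("neighbour",atz(w(285,345),.08),atz(w(310,345),.08))
E
```

```text
(array([ 0.5793, -0.1153,  0.1409]), np.float64(0.001684595815100686)) (array([ 0.5869, -0.1559,  0.141 ]), np.float64(0.0016555222011891216))
w/t only (array([ 0.5799, -0.117 ,  0.1351]), np.float64(0.0012892266464708552)) (array([ 0.587 , -0.1573,  0.139 ]), np.float64(0.0013088549106296079))
0.138 [ 0.5846 -0.1375  0.138 ] 0.041829529075819896 -79.69038488196884
0.144 [ 0.5842 -0.1355  0.144 ] 0.04076076760099593 -79.69038488196882
yellow [ 0.5423 -0.1154  0.086 ] [ 0.6283 -0.1567  0.086 ] [ 0.5853 -0.1361  0.086 ] -25.65382908431517
neighbour [ 0.6204 -0.3011  0.08  ] [ 0.6477 -0.2962  0.08  ]
```

```bash
python3 -m jog '[[-1,0,0.0018,0.03,0],[-1,0,0,0.03,0],[-1,0,0,0.03,0],[-1,0,0,0.025,0],[-1,0,0,0,0]]' 25
python3 -m jog '[[0.2,0,0,0,0],[0.2,0,0,0,0],[0.4,0,0,0,0],[0.6,0,0,0,0],[0.8,0,0,0,0]]' 25
python3 -m jog '[[1,0,0,0,0],[1,0,0,0,0],[1,0,0,0,0],[1,0,0,0,0]]' 25
```

```text
clock: 3.1
tcp_pos: [0.5801, -0.1345, 0.1217]
orientation: [-0.004, 0.64, 0.768, -0.002]
wrist_force: [-1.7, 0.3, -0.8]
finger_gap: 0.0853
grip_force: 0.0
clock: 3.52
tcp_pos: [0.5847, -0.1362, 0.129]
orientation: [0.001, 0.64, 0.769, 0.0]
wrist_force: [-0.9, -0.4, -0.5]
finger_gap: 0.0258
grip_force: 0.0
clock: 3.85
tcp_pos: [0.5841, -0.1361, 0.1284]
orientation: [0.001, 0.64, 0.769, 0.0]
wrist_force: [-0.1, -0.4, 4.3]
finger_gap: 0.0136
grip_force: 28.4
```

Gripped: the gap is 13.6 mm for a 14 mm wing. Turning it backward 54°.

```bash
python3 -m jog '[[1,0,0,0,-5.4],[1,0,0,0,-5.4],[1,0,0,0,-5.4],[1,0,0,0,-5.4],[1,0,0,0,-5.4]]'
python3 -m jog '[[1,0,0,0,-5.4],[1,0,0,0,-5.4],[1,0,0,0,-5.4],[1,0,0,0,-5.4],[1,0,0,0,-5.4]]'
python3 -m jog '[[1,0,0,0,0],[1,0,0,0,0]]'
python3 -m jog '[[0.5,0,0,0,0],[0.5,0,0,0,0],[0.5,0,0,0,0],[0.5,0,0,0,0],[0.5,0,0,0,0]]'
python3 - <<'E'
from workcell import env
import cv2,numpy as np
out=[]
for n,r in(("scene",(155,230,205,280)),("top",(200,280,280,360))):
    i=env.read_camera(n)["img"][r[0]:r[1],r[2]:r[3],::-1]; out.append(cv2.resize(i,(400,400),interpolation=cv2.INTER_CUBIC))
cv2.imwrite("pics/drop.png",np.hstack(out))
E
```

```text
clock: 4.27
tcp_pos: [0.5846, -0.1361, 0.1284]
orientation: [0.001, 0.441, 0.898, 0.0]
wrist_force: [-0.2, 0.5, 4.4]
finger_gap: 0.0136
grip_force: 28.3
clock: 4.68
tcp_pos: [0.5832, -0.1356, 0.1267]
orientation: [-0.001, 0.219, 0.976, 0.0]
wrist_force: [-0.1, -1.0, -2.2]
finger_gap: 0.0138
grip_force: 27.2
clock: 4.85
tcp_pos: [0.5833, -0.1356, 0.1267]
orientation: [-0.001, 0.222, 0.975, 0.0]
wrist_force: [0.0, 0.3, -1.8]
finger_gap: 0.0135
grip_force: 27.2
clock: 5.27
tcp_pos: [0.5838, -0.1359, 0.1275]
orientation: [0.0, 0.221, 0.975, -0.0]
wrist_force: [-0.7, -0.6, 0.2]
finger_gap: 0.0214
grip_force: 0.0
```

View pics/drop.png

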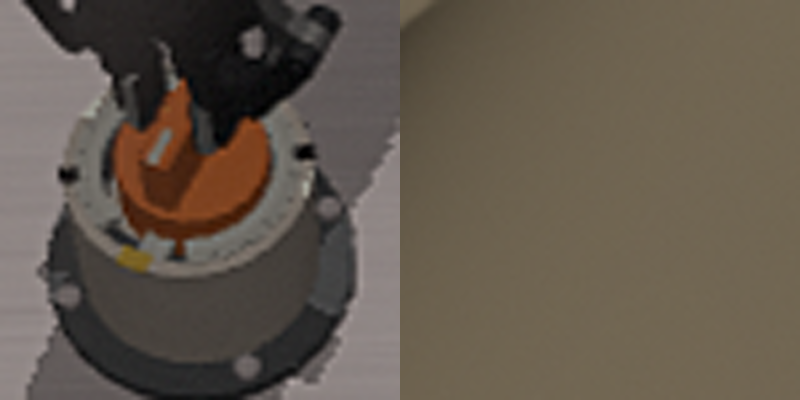

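The ear shows as a white tab at crop (155,245), just beside the yellow mark at (135,258). I'll work out from the pixels whether the cap dropped.

```bash
python3 - <<'E'
from workcell import env
from h import *
np.set_printoptions(precision=4,suppress=True)
S=env.read_camera("scene")
f=210/np.tan(np.radians(S["fov_y"])/2)
def proj(p):
    q=np.linalg.inv(S["T"])@np.array([*p,1]);return (S["cx"]+f*q[0]/-q[2]-205)*5.333,(S["cy"]-f*q[1]/-q[2]-155)*5.333
c=np.array([.583,-.1353])
for zo in(.073,.061):
  for a in(-25.5,-35,-15):
    u=np.array([np.cos(np.radians(a)),np.sin(np.radians(a))])
    print(zo,a,"mark",np.round(proj([*(c+u*.021),zo+.068])),"ear",np.round(proj([*(c+u*.038),zo+.015])), "hubtop c",np.round(proj([*c,zo+.032])))
E
```

```text
0.073 -25.5 mark [149. 127.] ear [142. 233.] hubtop c [181. 133.]
0.073 -35 mark [141. 124.] ear [128. 226.] hubtop c [181. 133.]
0.073 -15 mark [159. 130.] ear [158. 238.] hubtop c [181. 133.]
0.061 -25.5 mark [152. 144.] ear [144. 248.] hubtop c [183. 149.]
0.061 -35 mark [144. 140.] ear [130. 241.] hubtop c [183. 149.]
0.061 -15 mark [161. 147.] ear [161. 253.] hubtop c [183. 149.]
```

Pixel positions match the dropped height (about 16 px lower), with the wing within about 10° of the marks. Lowering 12 mm, regripping, then turning clockwise while sinking.

```bash
python3 -m jog '[[0.5,0,0,0.004,-2],[0.5,0,0,0.004,-2],[0.5,0,0,0.004,0],[0.5,0,0,0,0],[0.7,0,0,0,0]]' 25
python3 -m jog '[[1,0,0,0,0],[1,0,0,0,0],[1,0,0,0,0],[1,0,0,0,0],[1,0,0,0,0]]' 25
python3 -m jog '[[1,0,0,0.0003,5],[1,0,0,0.0003,5],[1,0,0,0.0003,5],[1,0,0,0.0003,5],[1,0,0,0.0003,5]]'
```

```text
clock: 5.83
tcp_pos: [0.5834, -0.1357, 0.115]
orientation: [-0.0, 0.187, 0.982, 0.0]
wrist_force: [-0.8, -0.2, -1.8]
finger_gap: 0.0137
grip_force: 25.0
clock: 6.25
tcp_pos: [0.5837, -0.1358, 0.1152]
orientation: [-0.0, 0.187, 0.982, -0.0]
wrist_force: [0.1, -0.3, -2.1]
finger_gap: 0.0132
grip_force: 25.0
clock: 6.67
tcp_pos: [0.5842, -0.1363, 0.1148]
orientation: [0.001, 0.397, 0.918, -0.0]
wrist_force: [0.5, -0.0, 3.6]
finger_gap: 0.0136
grip_force: 25.8
```

```bash
python3 -m jog '[[1,0,0,0.0003,5],[1,0,0,0.0003,5],[1,0,0,0.0003,5],[1,0,0,0.0003,5],[1,0,0,0.0003,5]]'
python3 -m jog '[[1,0,0,0.0003,5],[1,0,0,0.0003,5],[1,0,0,0,3],[1,0,0,0,2],[1,0,0,0,0]]'
python3 -c "
from workcell import env
s=env.get_state();print(s['ft_torque'],s['orientation'])"
```

```text
clock: 7.08
tcp_pos: [0.5838, -0.1359, 0.1125]
orientation: [0.0, 0.586, 0.81, 0.0]
wrist_force: [0.3, 0.2, -2.2]
finger_gap: 0.0135
grip_force: 25.1
clock: 7.5
tcp_pos: [0.5837, -0.1358, 0.1117]
orientation: [0.0, 0.686, 0.728, -0.0]
wrist_force: [0.0, -0.5, -2.5]
finger_gap: 0.0135
grip_force: 25.0
[ 0.07400201 -0.00326918 -0.03128448] [ 4.63574570e-05  6.85636660e-01  7.27943932e-01 -9.32316604e-06]
```

```bash
python3 -m jog '[[1,0,0,0,2],[1,0,0,0,1.5],[1,0,0,0,0]]'
python3 -c "
from workcell import env
s=env.get_state();print(s['ft_torque'],s['orientation'])"
python3 -m jog '[[0.5,0,0,0,0],[0.5,0,0,0,0],[0.2,0,0,0,0],[-0.2,0,0,0,0],[-0.5,0,0,0,0]]'
python3 -m jog '[[-1,0,0,0,0],[-1,0,0,0,0],[-1,0,0,-0.03,0],[-1,0,0,-0.04,0],[-1,0,0,-0.04,0]]'
python3 -m jog '[[-1,0.0,0,-0.02,0],[-1,-0.04,0,0,0],[-1,-0.04,0,0,0],[-1,-0.04,0,0,0],[-1,0,0,0,0]]'
python3 - <<'E'
from workcell import env
import cv2,numpy as np
out=[]
for n,r in(("scene",(155,230,205,280)),("top",(200,280,280,360))):
    i=env.read_camera(n)["img"][r[0]:r[1],r[2]:r[3],::-1]; out.append(cv2.resize(i,(400,400),interpolation=cv2.INTER_CUBIC))
cv2.imwrite("pics/end.png",np.hstack(out))
E
```

```text
clock: 7.75
tcp_pos: [0.5838, -0.1359, 0.1118]
orientation: [0.0, 0.706, 0.708, -0.0]
wrist_force: [0.6, -0.1, -1.8]
finger_gap: 0.0138
grip_force: 36.6
[-7.98904353e-02 -5.58359334e-04  8.71701055e-01] [ 2.12934023e-04  7.06486868e-01  7.07726114e-01 -9.16058099e-05]
clock: 8.17
tcp_pos: [0.5839, -0.1359, 0.1119]
orientation: [0.0, 0.707, 0.707, 0.0]
wrist_force: [0.4, -0.7, -0.5]
finger_gap: 0.0571
grip_force: 0.0
clock: 8.58
tcp_pos: [0.5826, -0.1354, 0.2217]
orientation: [-0.002, 0.707, 0.707, -0.001]
wrist_force: [1.9, 0.1, 0.1]
finger_gap: 0.0854
grip_force: 0.0
clock: 9.0
tcp_pos: [0.5835, -0.2626, 0.2413]
orientation: [0.002, 0.709, 0.705, -0.001]
wrist_force: [0.2, 0.8, -0.6]
finger_gap: 0.0854
grip_force: 0.0
```

View pics/end.png

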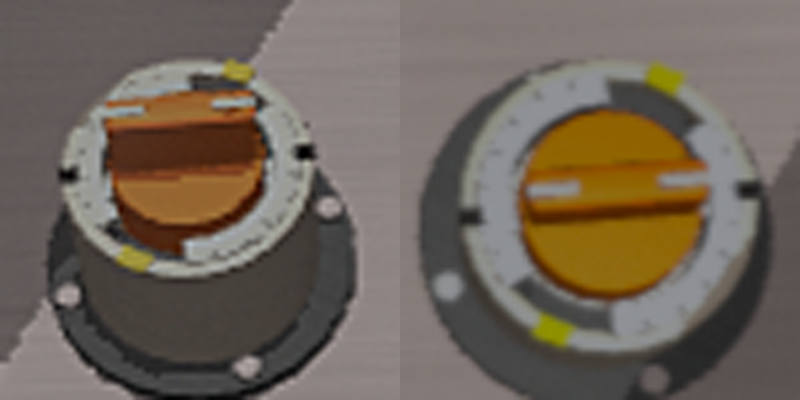

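The stop torque was felt at 0.87 N m. The wing marks are at scene crop (125,110) and (235,103), and at top crop (685,180) and (553,190), lined up with the black marks. I'll check height and angle.

```bash
python3 - <<'E'
from workcell import env
from h import *
S=env.read_camera("scene");T=env.read_camera("top")
s=lambda u,v:ray(S,205+u/5.333,155+v/5.333); t=lambda u,v:ray(T,280+(u-400)/5,200+v/5)
R=tri(s(125,110),t(685,180))[0];L=tri(s(235,103),t(553,190))[0];d=R-L
print(R,L,(R+L)/2,np.degrees(np.arctan2(d[1],d[0])))
E
```

```text
[ 0.58322153 -0.15644664  0.12395118] [ 0.58115229 -0.11432212  0.12291025] [ 0.58218691 -0.13538438  0.12343071] -87.1877700293323
```

Wing top fell 15.5 mm (expected 16), and the cap is turned about 61° past the yellow marks. That's home, so I'm handing in.

```bash
python3 -c "
from workcell import env
print(env.hand_in())"
```

```text
the job is handed in; nothing more can be done
None
```

The job is handed in: the orange cap dropped in at the yellow marks, was turned about 61° clockwise to its stop and released, and I kept clear of the grey cap; the hand-in returned no verdict.

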